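Clamp a circuit board with a hex key in a leaning holder

TASK

Take the big square-handled hex key from the wooden rack, feel its tip into the sunken hex socket on top of the leaning board holder, and turn it clockwise, in as many grips as that takes, until the chrome clip is fully home over the board and the screw comes up tight. Leave the key standing in the socket and the board where it sits in the holder, and do not shove the other things about or knock over the driver beside the key.

Things in the scene. Friction and masses are not known exactly. Their poses are not given: they have to be found in the camera images.
- stand: Fixed board holder: dark steel foot 130 x 110 x 20 mm, origin at the centre of its underside, z up; its head leans 30 degrees from vertical, towards the foot's -x. On the head's +x, upward-looking side a green board leans on a plate under a chrome clip; behind it runs a grey round screw tower, 32 mm across, its top about 0.12 m up, with the hex socket sunk in it.
- socket (a point): Centre of the hex socket's mouth; z points out of the socket along the tower, 30 degrees from vertical; y is level. It lies at the bottom of a round counterbore 23 mm wide, 6 mm deep (rim 6 mm up along z). Hex 16 mm across flats, 18 mm deep, flat floor. The hex turns with the screw and may stand at any angle, not told (repeats every 60 degrees): to be felt. The screw does not rise or sink.
- clip (a joint): Height of the chrome clip above home along the tower, m: 0 is fully home, its lip over the board's top edge; 0.0068 to 0.0078 at the start. Only the screw drives it: clockwise, looking into the socket, lowers it 1.2 mm per radian (5.7 to 6.5 rad in all), then comes a hard stop. The screw's friction is 0.05 N m: a key pressed lightly (under 5 N) skids on it; left alone it stays put.
- clip_lip (a point): Middle of the lower edge of the chrome clip's lip, a bar 56 mm wide at the head of the board.
- board: The small green circuit board, 50 x 50 x 4 mm, 20 g, loose: it stands on a ledge of the holder and leans against the plate. Origin: middle of its lower edge; z runs up the board (along the lean), x out of its face.
- rack: Fixed plywood rack 50 x 130 x 60 mm (x, y, z), origin at the centre of its underside, with two square 20 mm holes at y = -37.5 and +37.5 mm; the key stands in one and the driver in the other, either way round.
- key: Clamp key, about 90 g: black square handle 24 x 24 mm, 45 mm long, on a bright hex shaft 15 mm across flats. Origin: centre of the tip's end, z up through shaft (0 to 55 mm) and handle (55 to 100 mm, faces square to x and y; two shaft flats square to x). It stands upright in the rack, handle's underside on the rack's top, tip 5 mm above the table; lifts straight out.
- key_tip (a point): The key's tip (its origin). The first 4 mm is a round cone, 8 to 14.6 mm wide, then 3 mm of round pilot 14.6 mm wide, which lead into the hex at any angle of it; above 7 mm is the full hex, whose shoulder rests on the mouth until its corners line up. Released in the socket, the key stays standing, leaning up to about 3 degrees in its play.
- driver: A bystander in the rack's other hole: a slim screwdriver with a round black handle, 24 mm wide at the foot and 16 mm above, 27 mm tall over the rack. Not to be used. Origin: its tip.
- tweezer_case: Bystander: flat red tweezer case, 130 x 26 x 14 mm, origin under its centre.
- antenna_mount: Bystander: black plastic antenna mount, 40 x 30 x 35 mm, origin under its centre.
- motor_bell: Bystander: gold-tone motor bell, 28 mm wide and 28 mm tall, origin under its centre.
- screw_jar: Bystander: clear jar, 44 mm wide and 50 mm tall, origin under its centre.
- solder_spool: Bystander: grey spool, 52 mm wide and 30 mm tall, origin under its centre.
- battery: Bystander: battery pack, 75 x 35 x 24 mm, origin under its centre.
Mind the look-alikes: they are no part of the job. Leave any blue or yellow look-alike of the key alone.

How it is judged:
By the outcome, as a careful person would: the job done as asked, in the order asked, and still so for the second after the job is handed in, with the robot touching nothing.
It also fails if it takes over 72 s, if anything falls off the work surface, if the arm or the gripper's body presses on something with over 40 N, if the wrist force passes 120 N, or if a joint passes its speed limit or range.

ROBOT

A 6-joint arm with a two-finger parallel gripper is mounted at the origin on the work surface. World frame = base frame: x ahead of the robot, y to its left, z up, the work surface at z = 0. Lengths are in m, angles in degrees, forces in N, time in s.
With the tool pointing down it reaches from about 0.325 to 0.85 m from the base axis. Payload 15.5 kg.
Tool frame: the origin (TCP) lies midway between the tips of the shut fingers; the grasp point (between the pads) lies 19 mm behind it; z points along the fingers, y is the line along which they close (so a half turn about z gives the same grasp; the last joint's range is limited). The gripper opens to 91 mm and grips with 3 to 60 N. Pads are 32 mm wide; open, the fingers measure 118 mm over their backs; the gripper's body (76 mm by 178 mm) begins 60 mm behind the grasp point.
Start: joints at [-68.784, 28.281, 77.091, -0, 74.628, -5.472], TCP at [0.281, -0.558, 0.214] pointing down, gripper open.
Joint ranges: [-166.48, 166.48], [-47.26, 123.95], [12.59, 153.08], [-70.14, 250.14], [6.76, 159.57], [-176.63, 176.63]. Speed limits (degrees/s): [108.29, 108.29, 147.25, 172.46, 172.46, 172.46].

INTERFACE

Orientations are given as a 3x3 rotation matrix whose columns are the frame's x, y, z axes.
In Python, from bench import ctrl gives the robot as it stands. The module is installed in compiled form; this text tells all that it offers. Calls block until the motion is done:
- ctrl.goto(position, orientation): joint-space move of the TCP to a pose.
- ctrl.move_l(position, vel=0.15, ori=None, contact_N=None): straight line of the TCP; ori=None keeps the orientation; vel is the mean speed in m/s. With contact_N (N) it stops when the force on the tool has changed by that much, and returns True; else False.
- ctrl.movej(angles): joint-space move.
- ctrl.command_gripper(opening): opening from 0.0 (shut) to 1.0 (fully open); the grip force is fixed at half the most; returns when the fingers have stopped.
- ctrl.sleep(seconds).
- ctrl.ik(position, orientation): joint angles nearest the present ones, or None.
- ctrl.read_camera(name): name is "side" or "top"; returns the picture (420x560x3 uint8, blue, green, red); there is no depth.
- ctrl.camera_params(name): a dict with "fx", "fy", "cx", "cy" (pixels), "D" ([k1, k2, p1, p2, k3] as OpenCV has them; the pictures are not rectified), "pose" (4x4, takes a point from camera to world coordinates). Camera axes: x right, y up, looking along -z (the intrinsics and any distortion apply to the point x, -y, -z); pixel columns grow to the right and rows downward; lengths in m; the calibration is good to about 2 mm. A picture is of the moment at which its call begins. camera_params takes no time and is no camera call.
A pose or a line that the arm cannot do raises ctrl.MotionError and nothing moves.
- ctrl.sign_off(): hands the job in; it is judged then, once.
Readings, each from a call of its own:
- ctrl.current_t(): time.
- ctrl.current_q(): joint angles.
- ctrl.current_dq(): joint speeds.
- ctrl.current_effort(): joint torques, N m.
- ctrl.current_tool_pos(): TCP position.
- ctrl.current_eef_rot(): TCP orientation.
- ctrl.current_contact_force(): force on the tool from outside, world axes, zero at the start.
- ctrl.current_wrist_torque(): the same for the moment, N m.
- ctrl.current_grip_width(): opening from 0.0 (shut) to 1.0 (fully open).
- ctrl.current_grasp_force(): force on a finger pad.
Only numpy, scipy, OpenCV 4.12 (cv2) and the standard library are available. Lean on these libraries where they do the work, as an engineer would, in place of code of your own. Each camera call takes 0.05 s, during which the arm holds its last target. There are 200 camera calls.

## Working session

There is one attempt and no reset: what is moved stays moved. The work goes in short steps, each a Python script; the robot and the scene stay as the last script left them, time stands still between calls to the robot, and variables do not carry over. Pictures are saved under pics/ and viewed, at most 10 in all, crops included, and the job is handed in when it is done.

```bash
mkdir -p pics; python3 - <<'E'
from bench import ctrl
import cv2,numpy as np
for n in("side","top"):
    im=ctrl.read_camera(n); cv2.imwrite(f"pics/{n}0.png",im)
    p=ctrl.camera_params(n); print(n,[p[k] for k in("fx","fy","cx","cy")],p["D"]); print(np.round(p["pose"],4))
E
```

```text
side [428.5297308760979, 428.5297308760979, 285.03407351940996, 213.38202056057963] [-0.07990321  0.          0.          0.          0.        ]
[[-0.9044  0.3227 -0.2792  0.3029]
 [-0.4267 -0.6807  0.5954  0.5972]
 [ 0.002   0.6577  0.7533  0.8467]
 [ 0.      0.      0.      1.    ]]
top [391.85812844300824, 391.85812844300824, 280.36089113818963, 208.2652262256375] [0.00903295 0.         0.         0.         0.        ]
[[-0.0011  1.     -0.0019  0.5741]
 [-0.9998 -0.0011  0.0212  0.0232]
 [ 0.0212  0.0019  0.9998  0.8357]
 [ 0.      0.      0.      1.    ]]
```

View pics/side0.png

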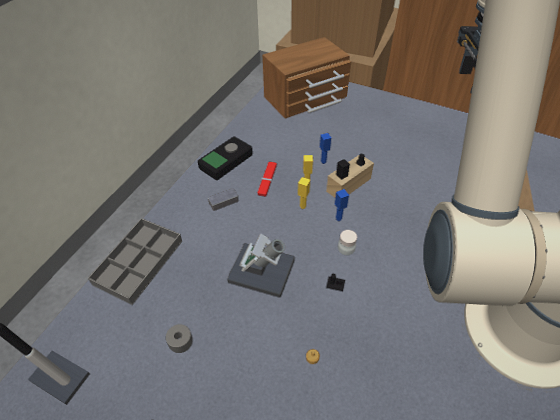

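View pics/top0.png

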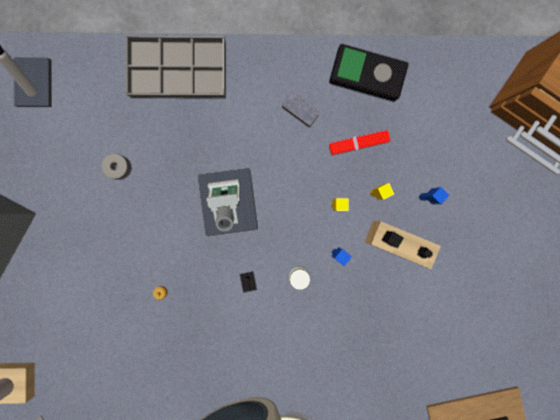

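Candidates: black in the rack, side (343,168)/top (393,240), big and square, is the key. Also black in the rack, side (361,159)/top (425,252), is smaller and is the driver. The yellow ones at top (342,205) and (386,191), and the blue ones at (343,257) and (439,195), are look-alikes. I choose the first and check it in a close crop.

```bash
python3 - <<'E'
import cv2,numpy as np
t=cv2.imread("pics/top0.png");s=cv2.imread("pics/side0.png")
def c(im,x,y):  # 100x75 ->x4? 
    return cv2.resize(im[y:y+75,x:x+100],(400,300),interpolation=cv2.INTER_CUBIC)
o=np.vstack([np.hstack([c(t,355,205),c(t,180,163)]),np.hstack([c(s,305,135),c(s,220,225)])])
cv2.imwrite("pics/crop0.png",o)
E
```

```text
(no output)
```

View pics/crop0.png

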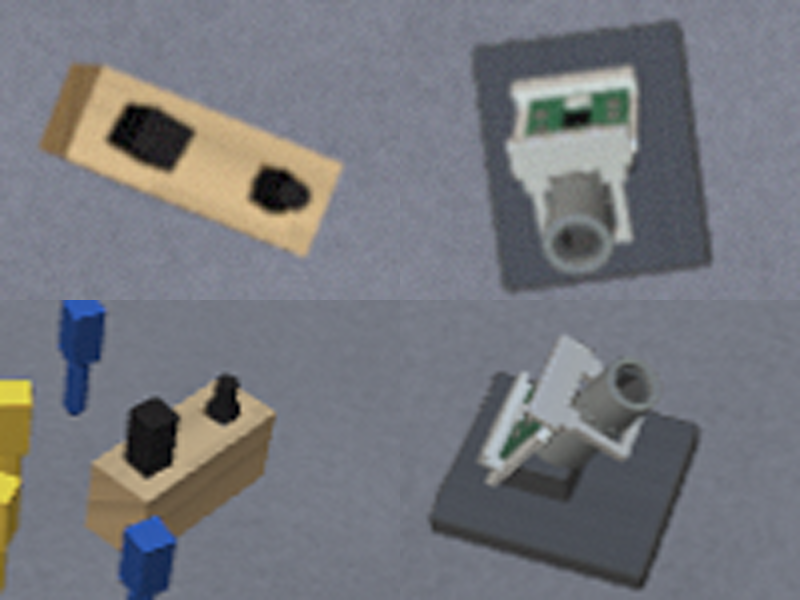

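The crop shows the key as the big square black prism, top crop (150,135), and the driver as the stepped round one at (280,190). The tower rim is at crop (578,241) in top and (632,383) in side. Next I fit the poses.

```bash
cat > h.py <<'E'
from bench import ctrl
import cv2,numpy as np
from scipy.optimize import least_squares
from scipy.spatial.transform import Rotation as R
P={n:ctrl.camera_params(n) for n in("side","top")}
def proj(n,X):
    p=P[n];T=np.linalg.inv(p["pose"]);c=np.atleast_2d(X)@T[:3,:3].T+T[:3,3]
    K=np.array([[p["fx"],0,p["cx"]],[0,p["fy"],p["cy"]],[0,0,1]])
    return cv2.projectPoints(c*[1,-1,-1],np.zeros(3),np.zeros(3),K,np.array(p["D"]))[0][:,0]
def rz(d): return R.from_euler("z",d,degrees=True).as_matrix()
def cr(pts,ox,oy,cx,cy): return (np.array(pts,float)-[cx,cy]+.5)/4-.5+[ox,oy]
E
python3 - <<'E'
from h import *
def fit(model,obs,x0):
    f=lambda x:np.concatenate([(proj(n,model(x)[i])-o).ravel() for n,i,o in obs])
    r=least_squares(f,x0,x_scale=[.01,.01,5]+[.01]*(len(x0)-3)); print(np.round(r.x,4),"res",np.round(r.fun,1)); return r.x
# rack: top corners
def rk(x): return np.array([[a,b,.06] for a,b in[(.025,.065),(.025,-.065),(-.025,-.065),(-.025,.065)]])@rz(x[2]).T+[x[0],x[1],0]
ot=cr([(102,66),(343,162),(307,257),(66,158)],355,205,0,0)
os=cr([(145,503),(274,411),(225,373),(93,463)],305,135,0,300)
i4=[0,1,2,3]
fit(rk,[("top",i4,ot)],[.5,-.27,-20])
fit(rk,[("side",[2,1],os[[0,1]])],[.5,-.27,-20]) if 0 else None
# key top centre: handle top
def pt(x): return x[None,:3]
def tri(a,b):
    f=lambda x:np.concatenate([(proj("top",x)-a).ravel(),(proj("side",x)-b).ravel()])
    r=least_squares(f,[.5,0,.1]);print("tri",np.round(r.x,4),np.round(r.fun,2));return r.x
rim=tri(cr((578,241),180,163,400,0),cr((632,383),220,225,400,300))
# stand foot top corners (+x+y),( +x -y),(-x -y),(-x +y)
def st(x): return np.array([[a,b,.02] for a,b in[(.065,.055),(.065,-.055),(-.065,-.055),(-.065,.055)]])@rz(x[2]).T+[x[0],x[1],0]
ft=cr([(472,47),(683,20),(712,264),(508,292)],180,163,400,0)
fs=cr([(432,519),(641,578),(699,430),(500,373)],220,225,400,300)
print("stand");s=fit(st,[("top",i4,ft)],[.5,.1,5])
print(proj("side",st(s)).round(1).tolist(),fs.round(1).tolist())
r=rk(np.array([.5,-.27,-20]))
print("rim in stand",(rz(s[2]).T@(rim-[s[0],s[1],0])).round(4))
# key handle top face centre, from top & side crops
E
```

```text
[  0.5025  -0.2429 -21.9638] res [ 0.1 -0.1  0.2  0.2 -0.1 -0.3 -0.2  0.2]
tri [0.5487 0.1104 0.1194] [ 0.06  0.13 -0.17 -0.  ]
stand
[0.5896 0.1144 7.512 ] res [-0.  -0.4 -0.1 -0.5  0.9  0.4 -0.8  0.5]
[[226.1, 278.2], [243.7, 241.5], [295.1, 254.9], [280.6, 293.6]] [[227.6, 279.4], [279.9, 294.1], [294.4, 257.1], [244.6, 242.9]]
rim in stand [-0.0411  0.0015  0.1194]
```

```bash
python3 - <<'E'
import cv2,numpy as np
t=cv2.imread("pics/top0.png");s=cv2.imread("pics/side0.png")
def c(im,x,y,w=50,h=38):
    v=cv2.resize(im[y:y+h,x:x+w],(400,304),interpolation=cv2.INTER_CUBIC)
    return np.clip(255*(v/255.)**.5,0,255).astype(np.uint8)
o=np.vstack([np.hstack([c(t,370,222),c(t,200,200)]),np.hstack([c(s,320,145),c(s,250,228)])])
cv2.imwrite("pics/crop1.png",cv2.resize(o,(800,600))if 0 else o[:600])
E
```

```text
(no output)
```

View pics/crop1.png

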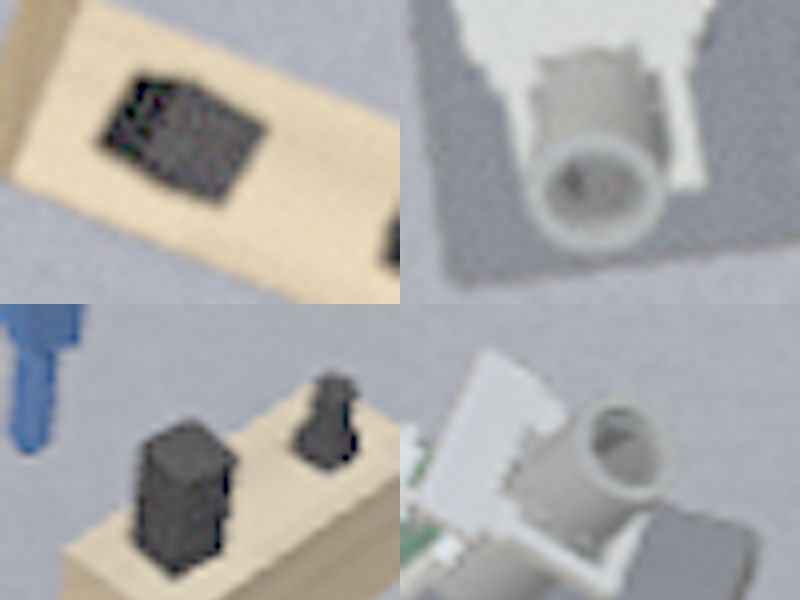

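```bash
python3 - <<'E'
from h import *
def c8(p,ox,oy,cx,cy): return (np.array(p,float)-[cx,cy]+.5)/8-.5+[ox,oy]
def sq(x): return np.array([[a,b,x[3] if len(x)>3 else .105] for a,b in[(.012,.012),(.012,-.012),(-.012,-.012),(-.012,.012)]])@rz(x[2]).T+[x[0],x[1],0]
t=c8([(190,82),(268,128),(220,207),(140,160)],370,222,0,0)
s=c8([(138,440),(190,418),(238,460),(187,488)],320,145,0,304)
for obs in ([("top",t)],[("side",np.array(s))],[("top",t),("side",s)]):
  best=None
  for k in range(4):
    def f(x): 
        o=[]
        for n,p in obs:
            q=proj(n,sq(x)); 
            if n=="side": q=np.roll(q,k,0)
            o.append((q-p).ravel())
        return np.concatenate(o)
    r=least_squares(f,[.515,-.21,-28],x_scale=[.01,.01,5])
    if best is None or r.cost<best.cost: best=r
  print(best.x.round(4),best.cost.round(2),best.fun.round(1))
# joint fit of the stand incl. rim via both cams, with 30deg axis
def st(x): return np.array([[a,b,.02] for a,b in[(.065,.055),(.065,-.055),(-.065,-.055),(-.065,.055)]])@rz(x[2]).T+[x[0],x[1],0]
ft=cr([(472,47),(683,20),(712,264),(508,292)],180,163,400,0)
fs=cr([(432,519),(500,373),(699,430),(641,578)],220,225,400,300)
r=least_squares(lambda x:np.concatenate([(proj("top",st(x))-ft).ravel(),(proj("side",st(x))-fs).ravel()]),[.59,.114,7],x_scale=[.01,.01,5]);print("stand",r.x.round(4),r.fun.round(1))
s=r.x;A=rz(s[2])
S=A@R.from_euler("y",-30,degrees=True).as_matrix(); rim=np.array([.5487,.1104,.1194]); m=rim-.006*S[:,2]
print("sockz",S[:,2].round(3),"mouth",m.round(4))
# ik check
for tip in(-.05,0.,.018):
  for k in range(0,360,30):
    O=S@np.diag([1,-1,-1.])@rz(k); p=m+S[:,2]*(.061-tip); q=ctrl.ik(p,O)
    if tip==0: print(k,None if q is None else np.round(q,1))
for k in(0,90,180,270):
    q=ctrl.ik([.5165,-.208,.068],rz(-29+k)@np.diag([1,-1,-1.]));print("rack",k,None if q is None else np.round(q,1))
E
```

```text
[  0.5165  -0.2075 -31.3585] 1.63 [-0.3 -1.   0.8 -0.1  0.2  0.9 -0.7  0.2]
[  0.5164  -0.2084 -29.5049] 0.51 [-0.3  0.6  0.3 -0.2  0.4 -0.3 -0.4 -0.2]
[  0.5164  -0.2077 -30.8102] 2.3 [-0.3 -1.   0.9 -0.2  0.4  1.  -0.6  0.3 -0.4  0.7  0.4  0.   0.3 -0.
 -0.6  0. ]
stand [0.5889 0.1154 7.3177] [-0.5 -0.1 -0.5 -0.1  0.3  0.9 -1.4  0.8 -1.5 -0.8 -0.7 -1.1  0.9 -1.7
  0.7  0. ]
sockz [-0.496 -0.064  0.866] mouth [0.5517 0.1108 0.1142]
0 [  4.1  16.2 119.4   6.5  14.5  80.9]
30 [  4.1  16.2 119.4   6.5  14.5 110.9]
60 [  4.1  16.2 119.4   6.5  14.5 140.9]
90 [  4.1  16.2 119.4   6.5  14.5 170.9]
120 [   4.1   16.2  119.4    6.5   14.5 -159.1]
150 [   4.1   16.2  119.4    6.5   14.5 -129.1]
180 [  4.1  16.2 119.4   6.5  14.5 -99.1]
210 [  4.1  16.2 119.4   6.5  14.5 -69.1]
240 [  4.1  16.2 119.4   6.5  14.5 -39.1]
270 [  4.1  16.2 119.4   6.5  14.5  -9.1]
300 [  4.1  16.2 119.4   6.5  14.5  20.9]
330 [  4.1  16.2 119.4   6.5  14.5  50.9]
rack 0 [-28.1  33.5  95.5  -0.   51.   90.9]
rack 90 [-28.1  33.5  95.5  -0.   51.    0.9]
rack 180 [-28.1  33.5  95.5  -0.   51.  -89.1]
rack 270 None
```

```bash
cat >> h.py <<'E'
S=rz(7.3)@R.from_euler("y",-30,degrees=True).as_matrix()
Z=S[:,2]; M=np.array([.5517,.1108,.1142]); L=.061
def ori(k): return S@np.diag([1,-1,-1.])@rz(k)
def tcp(h,d=np.zeros(3)): return M+d+Z*(L+h)   # tip h above the mouth along the axis
def st(msg=""):
    p=np.array(ctrl.current_tool_pos());e=p-M
    f=np.array(ctrl.current_contact_force());t=np.array(ctrl.current_wrist_torque())
    print(msg,"t%.1f h%.1f lat %s"%(ctrl.current_t(),(e@Z-L)*1e3,(S.T@e*1e3)[:2].round(1)),"f",(S.T@f).round(1),"tq",(S.T@t).round(2),"q6 %.0f"%ctrl.current_q()[5],"g %.3f"%ctrl.current_grip_width(),flush=True)
E
python3 - <<'E'
from h import *
O=rz(-30+90)@np.diag([1,-1,-1.])
ctrl.command_gripper(.55)
ctrl.goto([.5164,-.208,.17],O); st()
print(ctrl.move_l([.5164,-.208,.066],vel=.12,contact_N=8)); st()
ctrl.command_gripper(0); st(); print(ctrl.current_grasp_force())
ctrl.move_l([.5164,-.208,.21],vel=.15); st(); print(ctrl.current_q())
cv2.imwrite("pics/side1.png",ctrl.read_camera("side"));cv2.imwrite("pics/top1.png",ctrl.read_camera("top"))
i=cv2.imread("pics/side1.png");cv2.imwrite("pics/c2.png",cv2.resize(i[60:270,220:500],None,fx=2.5,fy=2.5))
E
```

```text
t2.4 h25.3 lat [ -37.6 -312.7] f [ 0.  -0.5  0. ] tq [-0.03 -0.07  0.03] q6 2 g 0.549
False
 t3.5 h-64.6 lat [ -88.9 -312.1] f [ 0.3 -0.4  0.6] tq [-0.04 -0.04  0.05] q6 2 g 0.547
 t4.0 h-64.8 lat [ -89.3 -311.8] f [2.4 0.5 5.4] tq [ 0.05  0.03 -0.06] q6 2 g 0.262
30.000801980495453
 t5.1 h59.2 lat [ -18.4 -311.4] f [-0.  -0.8 -1.5] tq [-0.01 -0.07 -0.01] q6 2 g 0.265
[-2.80849509e+01  2.30694612e+01  8.72256968e+01 -2.25061423e-03
  6.97943387e+01  1.91425906e+00]
```

View pics/c2.png

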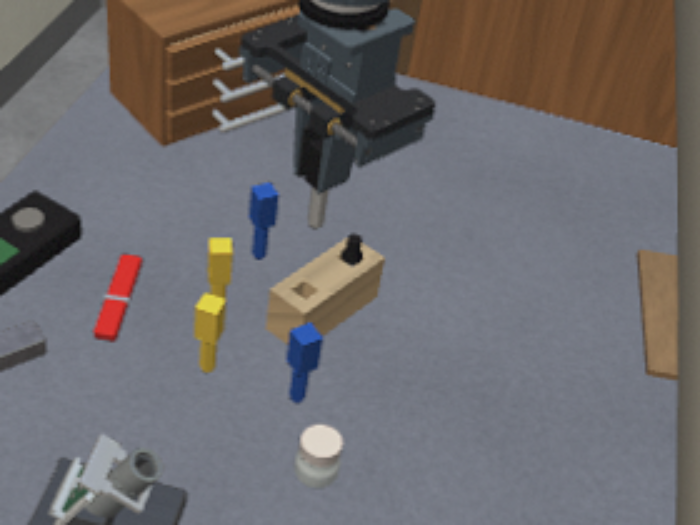

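The key hangs straight in the gripper at crop (318,205); the driver still stands in the rack at (352,248). On to the tower.

```bash
python3 - <<'E'
from h import *
ctrl.goto(tcp(.06),ori(115)); st("pre")
ctrl.move_l(tcp(.014),vel=.1,contact_N=4); st("near")
s=ctrl.read_camera("side");t=ctrl.read_camera("top")
cv2.imwrite("pics/s3.png",s);cv2.imwrite("pics/t3.png",t)
tip=np.array(ctrl.current_tool_pos())-Z*L
print(proj("side",[tip,tip+Z*.05,M+Z*.006]).round(1).tolist(),proj("top",[tip]).round(1))
c=cv2.resize(s[215:275,240:320],(600,450),interpolation=cv2.INTER_CUBIC)
cv2.imwrite("pics/c3.png",c)
E
```

```text
pre t7.7 h59.9 lat [ 0.2 -0.2] f [-0.2 -0.7 -1.4] tq [ 0.1   0.33 -0.1 ] q6 -162 g 0.263
near t8.3 h14.1 lat [-0.2 -0. ] f [-1.2  0.4 -1.2] tq [ 0.11  0.3  -0.12] q6 -163 g 0.259
[[279.2, 243.7], [290.8, 233.8], [277.4, 245.4]] [[224.  225.3]]
```

View pics/c3.png

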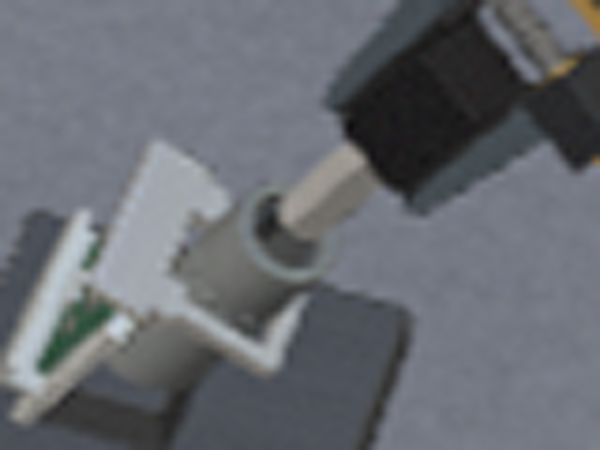

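The tip sits inside the counterbore's outline at crop (297,220), close to the predicted (294,215). I go down by feel.

```bash
python3 - <<'E'
from h import *
ctrl.move_l(tcp(.004),vel=.05,contact_N=4); st("in bore")
b=ctrl.move_l(tcp(-.012),vel=.02,contact_N=4); st("down %s"%b)
E
```

```text
in bore t8.8 h3.8 lat [-0.2  0. ] f [-0.3  0.2 -0.7] tq [ 0.12  0.31 -0.07] q6 -164 g 0.262
down True t9.2 h-2.1 lat [-0.6 -0.1] f [-0.6 -2.  -0.5] tq [-0.33  0.44  0.  ] q6 -164 g 0.263
```

```bash
cat >> h.py <<'E'
def descend(d,target=-.017,n=8,N=4,step=.0007,O=None):
    """push down; on contact step sideways along the push and retry. d: lateral offset in the socket frame"""
    for i in range(n):
        if not ctrl.move_l(tcp(target,S@d),vel=.025,contact_N=N): st("reached"); return d,True
        f=S.T@np.array(ctrl.current_contact_force()); st("stop")
        l=np.array([f[0],f[1],0]);h=(np.array(ctrl.current_tool_pos())-M)@Z-L
        if np.linalg.norm(l)<1.2: return d,False
        d=d+l/np.linalg.norm(l)*min(step,.0004*np.linalg.norm(l))
        ctrl.move_l(tcp(h+.0005,S@d),vel=.03)
    return d,False
E
python3 - <<'E'
from h import *
d,ok=descend(np.array([0,-.0006,0]),n=6)
print(d,ok)
E
```

```text
stop t9.4 h-2.6 lat [-1.1 -0.1] f [ 0.6 -1.7  1.5] tq [-0.49  0.23 -0.1 ] q6 -164 g 0.261
stop t9.9 h-3.1 lat [-0.5 -1.3] f [-0.9 -1.2 -0.2] tq [-0.16  0.38 -0.09] q6 -165 g 0.259
stop t10.4 h-3.7 lat [-0.9 -1.7] f [-0.2 -1.   0. ] tq [-0.02  0.35 -0.09] q6 -165 g 0.261
[-0.00013495 -0.00173275  0.        ] False
```

```bash
python3 - <<'E'
from h import *
d=np.array([-.0003,-.0021,0])
for i in range(5):
    ok=not ctrl.move_l(tcp(-.017,S@d),vel=.025,contact_N=5)
    F=[]
    for _ in range(3): ctrl.sleep(.03);F.append(S.T@np.array(ctrl.current_contact_force()))
    f=np.mean(F,0); st("ok" if ok else "stop"); print(d*1e3,f.round(1))
    if ok: break
    h=(np.array(ctrl.current_tool_pos())-M)@Z-L
    if h<-.006: break
    d[:2]+=np.clip(f[:2]*.0003,-.0006,.0006)
    ctrl.move_l(tcp(h+.0005,S@d),vel=.03)
E
```

```text
stop t10.8 h-6.7 lat [-1.1 -1.8] f [ 1.2 -0.   3. ] tq [ 0.09 -0.02 -0.11] q6 -165 g 0.260
[-0.3 -2.1  0. ] [ 1.2 -0.5  2.7]
```

```bash
python3 - <<'E'
from h import *
d=np.array([-.0001,-.0021,0]);k=115
for i in range(8):
    ctrl.move_l(tcp(-.0058,S@d),vel=.03,ori=ori(k))
    ok=not ctrl.move_l(tcp(-.0172,S@d),vel=.03,ori=ori(k),contact_N=5)
    h=(np.array(ctrl.current_tool_pos())-M)@Z-L
    st("k%d %s"%(k,ok))
    if ok or h<-.0095: break
    k+=8
E
```

```text
k115 False t11.2 h-7.2 lat [-1. -2.] f [ 0.4 -0.7  5.8] tq [ 0.05  0.03 -0.09] q6 -165 g 0.260
k123 False t11.7 h-7.2 lat [-1.1 -2. ] f [-0.8 -0.8  6.7] tq [ 0.06  0.08 -0.05] q6 -158 g 0.262
k131 False t12.2 h-7.1 lat [-1.2 -2. ] f [ 0.1 -0.9  7.3] tq [ 0.08  0.12 -0.1 ] q6 -150 g 0.260
k139 False t12.7 h-7.2 lat [-1.3 -1.9] f [ 0.5 -0.6  6. ] tq [ 0.11  0.13 -0.08] q6 -142 g 0.264
k147 False t13.2 h-7.3 lat [-1.4 -1.9] f [0.5 1.7 1.5] tq [ 0.36  0.15 -0.04] q6 -134 g 0.263
k155 False t13.7 h-7.3 lat [-1.6 -1.8] f [-1.1  1.2 -1.1] tq [ 0.41  0.4  -0.05] q6 -126 g 0.264
k163 False t14.2 h-7.3 lat [-1.5 -1.8] f [-0.9  1.5 -2.3] tq [ 0.61  0.33 -0.05] q6 -118 g 0.261
k171 False t14.7 h-7.1 lat [-0.9 -1.8] f [0.8 2.7 4.6] tq [ 0.55  0.05 -0.05] q6 -110 g 0.258
```

```bash
python3 - <<'E'
from h import *
d=np.array([-.0006,-.0016,0]);k=154
ctrl.move_l(tcp(-.0055,S@d),vel=.03,ori=ori(k)); ctrl.sleep(.1); st("up")
for i in range(6):
    ok=not ctrl.move_l(tcp(-.0172,S@d),vel=.025,ori=ori(k),contact_N=6)
    ctrl.sleep(.06); f=S.T@np.array(ctrl.current_contact_force()); st("k%d %s"%(k,ok)); 
    if ok: break
    h=(np.array(ctrl.current_tool_pos())-M)@Z-L
    d[:2]+=np.clip(f[:2]*.0003,-.0006,.0006)
    ctrl.move_l(tcp(h+.0005,S@d),vel=.03,ori=ori(k)); print(d*1e3)
E
```

```text
up t15.3 h-5.5 lat [-0.5 -1.6] f [-3.1  0.8  0.2] tq [ 0.34  0.94 -0.08] q6 -126 g 0.261
k154 False t15.6 h-6.9 lat [-1.5 -1.5] f [-0.4  0.4 -0.5] tq [ 0.14  0.31 -0.1 ] q6 -126 g 0.259
[-0.72313317 -1.46657182  0.        ]
k154 False t16.1 h-7.4 lat [-1.6 -1.4] f [-0.7 -0.4 -1.4] tq [ 0.1   0.32 -0.02] q6 -126 g 0.261
[-0.92765236 -1.58074653  0.        ]
k154 False t16.8 h-17.4 lat [-1.4 -1.4] f [0.3 0.4 6.4] tq [ 0.28 -0.07 -0.1 ] q6 -127 g 0.260
[-0.83913572 -1.45119133  0.        ]
k154 True t17.4 h-17.3 lat [-1.2 -1.4] f [-5.   2.1 -0.9] tq [ 0.68  1.19 -0.06] q6 -127 g 0.261
```

```bash
cat >> h.py <<'E'
D=np.array([-.0014,-.0014,0])
def turn(q,to,step=15,lim=.25):
    q=list(q)
    while q[5]<to-.1:
        q[5]=min(q[5]+step,to); ctrl.movej(q)
        t=(S.T@np.array(ctrl.current_wrist_torque()))[2]
        if abs(t)>lim: st("TORQUE"); return q,True
    st("turned"); return q,False
E
python3 - <<'E'
from h import *
ctrl.move_l(tcp(-.0172,S@D),vel=.02,ori=ori(154)); ctrl.sleep(.1); st("set")
q=ctrl.ik(tcp(-.0172,S@D),ori(154)); print(np.round(q,1),np.round(ctrl.current_q(),1))
for to in(q[5]+30,q[5]+60,q[5]+120): 
    q,b=turn(q,to,30)
    if b: break
E
```

```text
set t17.7 h-17.2 lat [-1.3 -1.4] f [-3.2  2.1 -3.2] tq [ 0.66  0.88 -0.1 ] q6 -127 g 0.256
[   3.9   18.6  119.6    8.2   11.9 -126.9] [   3.9   18.7  119.6    8.2   11.9 -126.9]
turned t18.3 h-17.2 lat [-1.5 -1.2] f [-3.3  5.7 -1.4] tq [ 1.36  0.99 -0.07] q6 -97 g 0.259
turned t18.9 h-17.2 lat [-1.5 -1.1] f [-2.6  7.9 -0.9] tq [1.78 0.92 0.  ] q6 -67 g 0.260
turned t20.1 h-17.1 lat [-1.2 -1.1] f [-1.4  7.4 -0.6] tq [ 1.78  0.82 -0.01] q6 -7 g 0.260
```

```bash
python3 - <<'E'
from h import *
D[1]+=.0005
q=ctrl.ik(tcp(-.0173,S@D),ctrl.current_eef_rot()); ctrl.movej(q); print(np.round(q,1)); st()
for to in(60,120,168):
    q,b=turn(q,to,30,.2)
    if b: break
for n in("side","top"): cv2.imwrite(f"pics/{n}5.png",ctrl.read_camera(n))
s=cv2.imread("pics/side5.png");t=cv2.imread("pics/top5.png")
c=lambda im,x,y:cv2.resize(im[y:y+60,x:x+60],(400,400),interpolation=cv2.INTER_CUBIC)
cv2.imwrite("pics/c5.png",np.hstack([c(s,235,220),c(cv2.imread("pics/s3.png"),235,220)]))
E
```

```text
[  4.   18.7 119.6   8.1  11.9  -6.8]
 t20.3 h-17.2 lat [-1.2 -0.9] f [-2.1  2.5  1.2] tq [0.71 0.81 0.04] q6 -7 g 0.263
turned t21.7 h-17.3 lat [-1.1 -1. ] f [0.6 2.6 1.1] tq [0.59 0.36 0.01] q6 60 g 0.262
turned t22.9 h-17.3 lat [-1.2 -1. ] f [ 0.5 -1.2  0.7] tq [-0.19  0.17 -0.03] q6 120 g 0.264
turned t23.9 h-17.3 lat [-1.3 -0.9] f [ 1.4 -3.6  0.5] tq [-0.64  0.12 -0.07] q6 168 g 0.262
```

View pics/c5.png

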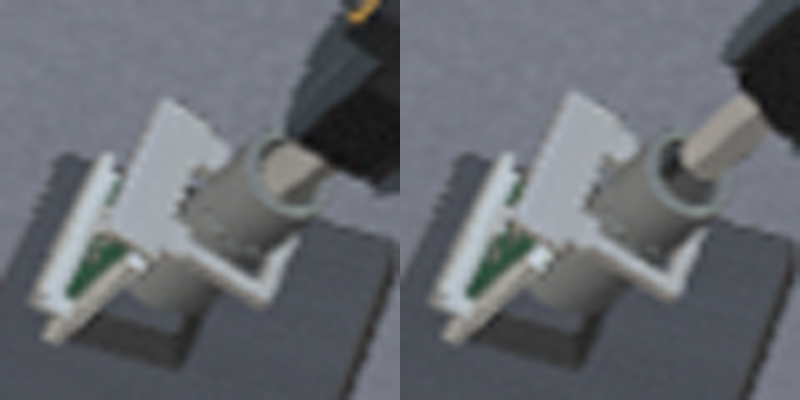

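The picture shows the key seated in the tower at crop (285,170). The clip has slid down compared with before, from (573,92) to (565,97) on the same scale. Regripping now.

```bash
python3 - <<'E'
from h import *
D[1]+=.0003
q=list(ctrl.current_q())
ctrl.command_gripper(.62); st("open")
q[5]-=270; ctrl.movej(q); st("back")
ctrl.command_gripper(0); st("regrip")
q,b=turn(q,q[5]+30,10,.2)
E
```

```text
open t24.7 h-17.3 lat [-1.4 -0.9] f [0.  0.1 0.6] tq [ 0.11  0.24 -0.09] q6 168 g 0.623
back t28.7 h-17.3 lat [-1.3 -0.9] f [-0.2 -0.9  0.2] tq [ 0.06  0.18 -0.04] q6 -102 g 0.618
regrip t29.3 h-17.3 lat [-1.3 -0.9] f [ 0.5 -0.4 -0. ] tq [ 0.12  0.15 -0.08] q6 -102 g 0.265
turned t30.2 h-17.3 lat [-1.3 -0.9] f [ 1.2  0.8 -0.3] tq [ 0.15  0.1  -0.03] q6 -73 g 0.265
```

```bash
python3 - <<'E'
from h import *
q=list(ctrl.current_q());hit=0
for i in range(25):
    q[5]+=5; ctrl.movej(q)
    t=(S.T@np.array(ctrl.current_wrist_torque()))[2]; print("%.0f:%.2f g%.3f"%(q[5],t,ctrl.current_grip_width()),end=" ")
    if abs(t)>.35: hit=1;break
st("end %d"%hit)
E
```

```text
-68:-0.08 g0.266 -63:0.01 g0.268 -58:-0.00 g0.267 -53:0.04 g0.263 -48:-0.01 g0.266 -43:0.04 g0.268 -38:0.03 g0.265 -33:0.00 g0.265 -28:0.06 g0.266 -23:0.14 g0.265 -18:0.00 g0.264 -13:-0.07 g0.260 -8:-0.02 g0.262 -3:-0.03 g0.264 2:-0.07 g0.262 7:-0.02 g0.266 12:-0.02 g0.264 17:0.04 g0.258 22:0.01 g0.265 27:0.04 g0.266 32:0.11 g0.263 37:0.19 g0.263 42:0.01 g0.260 47:-0.04 g0.260 52:-0.07 g0.261 end 0 t36.5 h-17.3 lat [-1.3 -0.9] f [1.4 1.4 0.1] tq [ 0.45 -0.   -0.07] q6 52 g 0.261
```

```bash
python3 - <<'E'
from h import *
st()
for n in("side","top"): cv2.imwrite(f"pics/{n}6.png",ctrl.read_camera(n))
c=lambda f,x,y:cv2.resize(cv2.imread("pics/"+f)[y:y+36,x:x+48],(400,300),interpolation=cv2.INTER_CUBIC)
cv2.imwrite("pics/c6.png",np.vstack([np.hstack([c("side6.png",235,230),c("side0.png",235,230)]),np.hstack([c("top6.png",200,175),c("top0.png",200,175)])]))
E
```

```text
t36.5 h-17.3 lat [-1.3 -0.9] f [1.4 1.4 0.1] tq [ 0.45 -0.   -0.07] q6 52 g 0.261
```

View pics/c6.png

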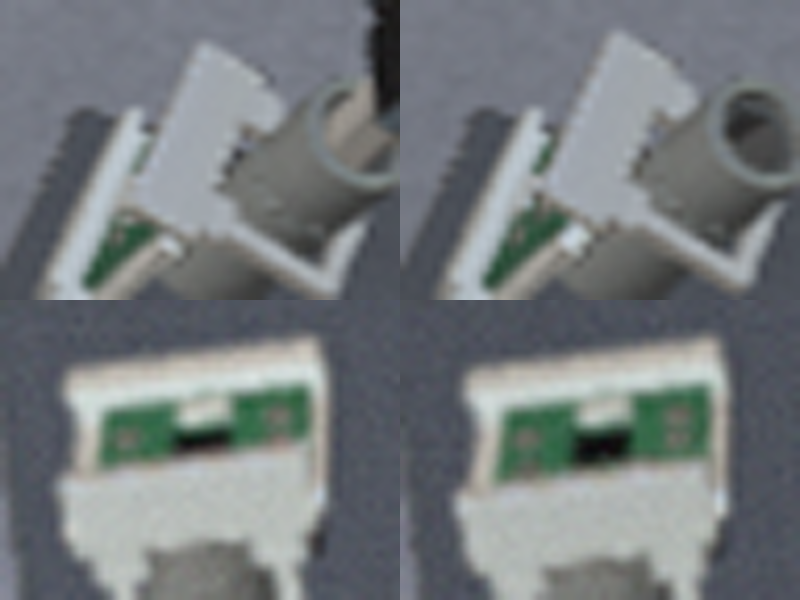

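The clip (top crop, lower edge at y≈468 against 486 before; side crop, corner (205,42) against (618,32)) has clearly come down. I measure by how much, using template matching on a clip patch.

```bash
python3 - <<'E'
from h import *
# clip point approx: near rim, on +x side
for n,w in(("top",(207,188,32,14)),("side",(249,231,22,28))):
    P0=np.array([.575,.113,.10]);
    for mm in(5.5,6.8,7.8): print(n,mm,(proj(n,P0-Z*mm/1e3)-proj(n,P0)).round(2),end=";")
    x,y,W,H=w;g=lambda f:cv2.cvtColor(cv2.imread(f"pics/{n}{f}.png"),cv2.COLOR_BGR2GRAY)
    a=g(0)
    for f in("5","6"):
        try:
            b=g(f);warp=np.eye(2,3,dtype=np.float32);warp[:,2]=[x,y]
            cc,wp=cv2.findTransformECC(a[y:y+H,x:x+W],b,warp,cv2.MOTION_TRANSLATION,(3,200,1e-5),None,1)
            print(f,(wp[:,2]-[x,y]).round(2),round(cc,3))
        except Exception as e: print(f,"fail")
E
```

```text
top 5.5 [[ 0.12 -1.44]];top 6.8 [[ 0.15 -1.78]];top 7.8 [[ 0.17 -2.04]];5 [ 0.07 -0.71] 0.958
6 [ 0.08 -0.89] 0.937
side 5.5 [[-1.12  0.99]];side 6.8 [[-1.39  1.23]];side 7.8 [[-1.59  1.4 ]];5 [-0.9   1.11] 0.933
6 [-1.13  1.32] 0.913
```

```bash
python3 - <<'E'
from h import *
q=list(ctrl.current_q())
def tz(): 
    v=[]
    for _ in range(4): ctrl.sleep(.02); v.append((S.T@np.array(ctrl.current_wrist_torque()))[2])
    return np.mean(v)
for i in range(22):
    q[5]+=4 if q[5]<76 else 2; ctrl.movej(q); t=tz(); print("%.0f:%.2f"%(q[5],t),end=" ")
    if t>.16: break
st("end")
E
```

```text
56:-0.06 60:-0.02 64:-0.04 68:-0.06 72:-0.04 76:-0.03 78:-0.00 80:-0.03 82:-0.01 84:-0.02 86:0.01 88:0.04 90:0.07 92:0.12 94:0.13 96:0.18 end t41.6 h-17.3 lat [-1.3 -0.9] f [ 0.6  0.1 -0.2] tq [-0.04 -0.    0.2 ] q6 96 g 0.261
```

```bash
python3 - <<'E'
from h import *
ctrl.command_gripper(.62); st("open")
p=np.array(ctrl.current_tool_pos()); ctrl.move_l(p+Z*.13,vel=.12); st("away")
q=list(ctrl.current_q()); q[0]-=35; ctrl.movej(q); ctrl.sleep(.3)
for n in("side","top"): cv2.imwrite(f"pics/{n}7.png",ctrl.read_camera(n))
s=cv2.imread("pics/side7.png");t=cv2.imread("pics/top7.png")
cv2.imwrite("pics/c7.png",np.hstack([cv2.resize(s[120:300,200:400],(400,360)),cv2.resize(t[150:250,180:280],(400,400),interpolation=cv2.INTER_CUBIC)[:360]]))
n="side";a=cv2.imread("pics/side0.png",0)
for n,w in(("top",(209,191,26,10)),("side",(252,233,16,22))):
  x,y,W,H=w;a=cv2.imread(f"pics/{n}0.png",0)
  for f in "567":
    wp=np.eye(2,3,dtype=np.float32);wp[:,2]=[x,y]
    cc,wp=cv2.findTransformECC(a[y:y+H,x:x+W],cv2.imread(f"pics/{n}{f}.png",0),wp,cv2.MOTION_TRANSLATION,(3,200,1e-5),None,1);print(n,f,(wp[:,2]-[x,y]).round(2),round(cc,3))
E
```

```text
open t42.3 h-17.3 lat [-1.3 -0.9] f [-0.2 -0.7 -0.2] tq [ 0.06  0.32 -0.04] q6 96 g 0.623
away t43.5 h112.3 lat [-1.6 -0.9] f [ 0.6 -0.3 -0.2] tq [ 0.02  0.33 -0.04] q6 100 g 0.623
top 5 [ 0.02 -0.96] 0.973
top 6 [ 0.03 -1.14] 0.963
top 7 [ 0.04 -1.18] 0.959
side 5 [-0.93  1.02] 0.909
side 6 [-1.19  1.1 ] 0.88
side 7 [-1.25  1.14] 0.873
```

View pics/c7.png

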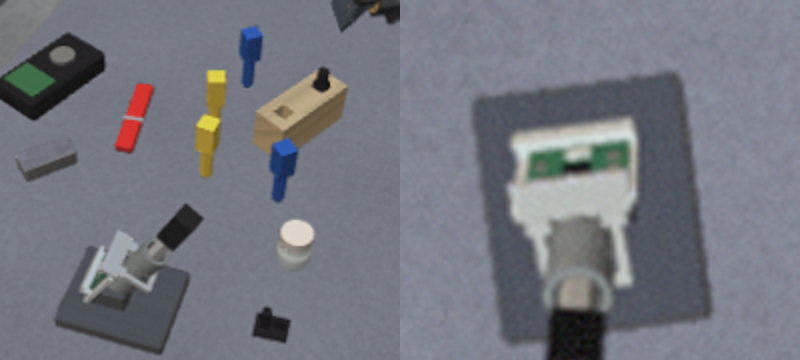

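The key stands in the socket at crop (180,228), the clip is down, and the board, driver and bystanders are unmoved.

```bash
python3 -c "
from h import *
print(ctrl.current_t(),ctrl.sign_off())"
```

```text
the job is handed in; nothing more can be done
45.0 None
```

I handed the job in at 45 s, with the key left standing in the socket, the clip down over the board and the other things not visibly moved. I judged the screw tight by feel: it held against about 0.2 N m, well over its 0.05 N m friction. Before that the key slipped round in the blocked hex about twice, at similar torque, and I could not measure the clip's height directly.

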